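# Snap the handle onto the book press and clamp the book

### The job

Fit the loose winged handle back on the little book press: line its red end up with the red dot on the spindle so that the flats match, and push it straight down until it snaps fully home. Then wind it clockwise (seen from above) until the plate presses the green book firmly, without forcing it, and let go. Leave the jar, the camera and the white carton standing where they are.

Things in the scene. Friction and masses are not known exactly. Their poses are not given: they have to be found in the camera images.
- handle: Loose black press handle, 0.2 to 0.33 kg, upright on the desk: round hub 45 mm across, 46 mm high, with a wing bar across its top, 130 x 16 x 26 mm (46 to 72 mm above the underside), overhanging the hub 42 mm each way. One bar end is red. Origin: centre of the hub's underside; z up; x along the bar toward the red end.
- bore (a point): Mouth of the D-shaped blind bore in the handle hub's underside, same point and axes as handle. Bore 24 mm across and 38 mm deep, its flat 6.5 mm from the axis on the +x (red end) side.
- seat (a point): Centre of the top face of the spindle's 40 mm collar, on top of the press, 120 mm above the desk: where the hub's underside must land. It turns with the spindle: z up, x toward the flat of the D-shaft, the side with a red dot on the collar. When the handle is home, its origin and axes coincide with this point's.
- shaft_tip (a point): Top of the spindle's D-shaft, 36 mm above seat. Shaft 22 mm across, flat 5.5 mm from the axis, top 4 mm tapered: 1 mm clearance to the bore, about 0.1 rad of yaw play. Two sprung balls in its sides stop the hub with its underside about 13 mm above seat; a downward push of 10 to 20 N drives it over them and it snaps down onto the collar and stays.
- spindle (a joint): Angle of the press spindle in rad, growing as it turns CLOCKWISE seen from above; at 0 the flat and red dot face the press's +x. Starts between -0.5 and 0.5. 0.18 N m of friction, stays where left. Lowers the plate 5 mm per rad: the plate meets the book at about 1.5 rad, then its springs add 60 N (0.3 N m to turn) per rad. Firm: about 1.9 to 2.4 rad.
- press: Fixed book press: wooden base 150 mm (x) by 190 mm (y), two 14 mm steel columns 164 mm apart along its y, joined by a green bridge 36 mm wide whose top is 110 mm above the desk (column nuts reach 121 mm). Origin: centre of the base's underside; the spindle's axis stands over it.
- plate: Aluminium pressure plate of the press, 130 x 140 x 8 mm, hung on four springs below a dark carrier under the bridge; origin at the centre of its underside. It sinks as the spindle is wound clockwise until it lies on the book.
- book: Small green cloth-bound book, 124 x 98 x 30 mm, lying on the press base (its top is 48 mm above the desk) under the plate. Origin: centre of its underside.
- jar: Bystander: glass jar with wooden lid, 70 mm across, 64 mm high; origin under its centre.
- camera: Bystander: black compact camera, 57 x 98 x 68 mm; origin under its centre, long side along its y.
- carton: Bystander: plain white carton standing on the desk just right of the press, 50 (x) x 70 (y) x 85 mm high; origin under its centre.
Not all that is in view belongs to the job. Leave any yellow look-alike of the handle alone.

How it is judged:
By the outcome, as a careful person would: the job done as asked, in the order asked, and still so for the second after the job is handed in, with the robot touching nothing.
It also fails if it takes over 61 s, if anything falls off the work surface, if the arm or the gripper's body presses on something with over 40 N, if the wrist force passes 120 N, or if a joint passes its speed limit or range.

### The arm

A 7-joint arm with a two-finger parallel gripper is mounted at the origin on a cart in front of the work surface, level with it; the furniture and walls round the work are solid. World frame = base frame: x ahead of the robot, y to its left, z up, the work surface at z = 0. Lengths are in mm, angles in rad, forces in N, time in s.
With the tool pointing down it reaches from about 400 to 875 mm from the base axis. Payload 4.4 kg.
Tool frame: the origin (TCP) lies midway between the tips of the shut fingers; the grasp point (between the pads) lies grasp_offset behind it (grasp_offset is the distance from the TCP to the grasp point, in mm); z points along the fingers, y is the line along which they close (so a half turn about z gives the same grasp; the last joint's range is limited). The gripper opens to 85 mm and grips with 20 to 120 N. Pads are 22 mm wide; open, the fingers measure 114 mm over their backs; the gripper's body (76 mm by 85 mm) begins 54 mm behind the grasp point. The pads swing forward as they close: fully open they stand 13 mm farther back than shut.
Start: joints at [-1.184, 0.628, 0.038, 1.517, -0.027, 0.996, -0.02], TCP at [284.345, 584.522, 231.313] pointing down, gripper open.
Joint ranges: [-3.06, 3.06], [-0.37, 2.12], [-1.25, 1.32], [0.18, 2.47], [-1.1, 4.24], [0.23, 1.98], [-2.94, 2.94]. Speed limits (rad/s): [2.57, 2.57, 3.14, 3.14, 3.14, 3.14, 3.14].

### API

Orientations are given as [roll, pitch, yaw] about the fixed x, y, z axes, in that order (R = Rz(yaw) Ry(pitch) Rx(roll)).
In Python, from cell import * gives the robot as it stands. The module is installed in compiled form; this text tells all that it offers.
- The arm moves only by the shell command python3 -m jog 'ROWS'. ROWS is a JSON object of lists of equal length, an entry for each row: "angular": the turn, a rotation vector about the tool's x, y, z in degrees, a list of three; "travel": the shift along the tool's x, y, z in cm, a list of three; "fingers": the closure, from 0 (fully open) to 1 (shut). In form: {"angular": [[rx, ry, rz], ...], "travel": [[tx, ty, tz], ...], "fingers": [fingers, ...]}. A call has 1 to 5 rows; each row is the pose to reach, as a shift and turn from the pose commanded when the call began, along the tool's axes at that moment; what a row does not reach only later rows make up. A row lasts 1/8 s, in which the tool goes at most 62.5 mm and 10.7 degrees, less where a joint would pass 70% of its speed; a pose out of reach is approached as far as the arm can. A call with a gripper value outside its range is refused whole. The fingers move at their own pace and stop on an object; the grip force is fixed at half the most. Time passes only in rows, so rows that repeat a pose let the fingers close. It gives the time, the measured TCP pose, the force and the opening at its end, in the units of the state.
- read_state(): the state, without advancing time (a new reading comes with each control period).
- get_image(name): name is "side" or "top"; returns the picture (420x560x3 uint8, red, green, blue); there is no depth.
- camera_model(name): a dict with "mtx" (3x3 intrinsics, pixels), "T" (4x4, takes a point from camera to world coordinates). Camera axes: x right, y down, z forward; pixel columns grow to the right and rows downward; lengths in mm; the calibration is good to about 2 mm. A picture is of the moment at which its call begins. camera_model takes no time and is no camera call.
- finish_job(): hands the job in, once; it reports no verdict.
The state is a dict: "clock": time; "qpos": joint angles; "qd": joint speeds; "tau": joint torques, N m; "eef_pos": TCP position; "tool_rot": TCP orientation; "force": force on the tool from outside, world axes, zero at the start; "torque": the same for the moment, N m; "width": finger opening in mm.
Only numpy, scipy, OpenCV 4.12 (cv2) and the standard library are available. Lean on these libraries where they do the work, as an engineer would, in place of code of your own. Each camera call takes 0.05 s, during which the arm holds its last target. There are 200 camera calls.

## Working session

There is one attempt and no reset: what is moved stays moved. The work goes in short steps, Python scripts to look and compute and a shell command to move; the robot and the scene stay as the last step left them, time stands still between calls to the robot, and variables do not carry over. Pictures are saved under pics/ and viewed, on a budget of 10 in all, crops included, one or two more only if the job needs it, and the job is handed in when it is done.

```bash
mkdir -p pics; python3 - <<'E'
from cell import *
import cv2
s=read_state();print(s)
for n in("side","top"):
    im=get_image(n);cv2.imwrite(f"pics/{n}0.png",im[:,:,::-1]);m=camera_model(n);print(n,m)
E
```

```text
{'clock': 0.0, 'qpos': array([-1.18382083,  0.6293377 ,  0.03842371,  1.51839288, -0.02700366,
        0.99628033, -0.01995542]), 'qd': array([-0.0018452 , -0.00106457,  0.00042896,  0.0005179 , -0.00073697,
        0.00159866,  0.00092265]), 'tau': array([-4.04787233e-04, -5.63401115e+01,  1.22647561e+00, -1.93439412e+01,
        1.11402190e-02,  1.07161776e-02,  1.08590137e-05]), 'eef_pos': array([284.03819802, 583.95263088, 230.38625465]), 'tool_rot': array([-3.13969180e+00,  1.12340089e-05,  2.68887396e+00]), 'force': array([ 0.25399787, -0.12788287,  0.38850278]), 'torque': array([ 0.04498   ,  0.00779939, -0.0027919 ]), 'width': 85.67436998382719}
side {'mtx': array([[540.85909329,   0.        , 284.6986245 ],
       [  0.        , 540.85909329, 205.58696448],
       [  0.        ,   0.        ,   1.        ]]), 'T': array([[ 8.48892455e-01, -2.64590323e-01,  4.57573558e-01,
        -1.63878854e+02],
       [-5.28508427e-01, -4.12160947e-01,  7.42160492e-01,
        -1.06567821e+03],
       [-7.77453317e-03, -8.71845924e-01, -4.89718534e-01,
         8.32809113e+02],
       [ 0.00000000e+00,  0.00000000e+00,  0.00000000e+00,
         1.00000000e+00]])}
top {'mtx': array([[387.29545301,   0.        , 281.4774758 ],
       [  0.        , 387.29545301, 201.4712615 ],
       [  0.        ,   0.        ,   1.        ]]), 'T': array([[-2.01680799e-02, -9.97582342e-01,  6.65035249e-02,
         4.25268200e+02],
       [-9.99389583e-01,  1.82173961e-02, -2.98091921e-02,
        -2.27349886e+00],
       [ 2.85256026e-02, -6.70641242e-02, -9.97340811e-01,
         1.18833486e+03],
       [ 0.00000000e+00,  0.00000000e+00,  0.00000000e+00,
         1.00000000e+00]])}
```

View pics/side0.png

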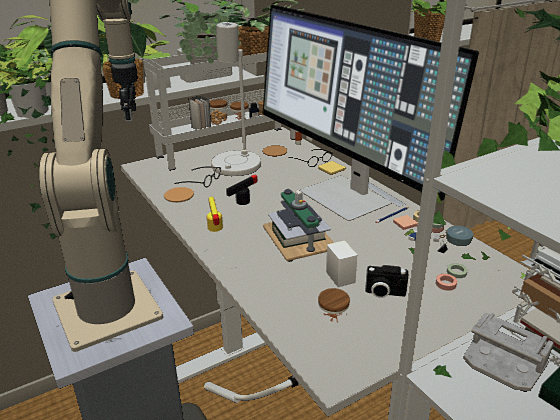

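View pics/top0.png

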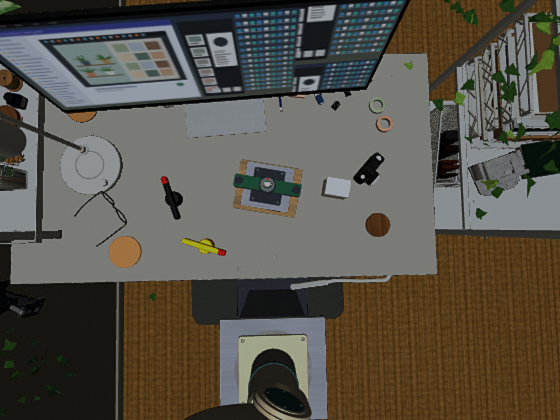

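The black handle is at top (172,198) / side (243,192). The yellow look-alike with a red end is at top (204,246) / side (214,215), and the camera at top (370,168) is also black. By its description the black handle with the red end is the one to take. I'll check it and the spindle in one enlarged composite.

```bash
python3 - <<'E'
import cv2,numpy as np
t=cv2.imread("pics/top0.png");s=cv2.imread("pics/side0.png")
def c(im,x,y,w,h,W=400,H=300):return cv2.resize(im[y:y+h,x:x+w],(W,H),interpolation=cv2.INTER_CUBIC)
a=np.hstack([c(t,142,173,60,45),c(s,215,165,60,45)])
b=np.hstack([c(t,227,150,80,60),c(s,265,172,80,60)])
cv2.imwrite("pics/crop1.png",np.vstack([a,b]))
E
```

```text
(no output)
```

View pics/crop1.png

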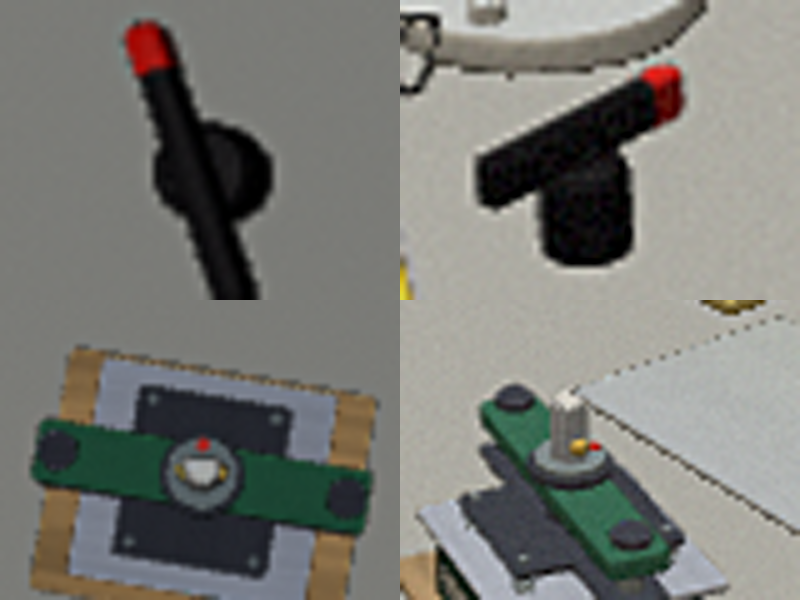

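The crops confirm it. The black handle's red end is at top (164,177), pointing away from the robot, and the press collar is at top (267.6,184.5) with its red dot at (267.6,178.8).

```bash
cat > h.py <<'E'
from cell import *
import numpy as np,cv2
def ray(n,p):
    m=camera_model(n);d=m["T"][:3,:3]@np.linalg.solve(m["mtx"],[p[0],p[1],1.]);return m["T"][:3,3],d
def atz(n,p,z):
    o,d=ray(n,p);return o+d*(z-o[2])/d[2]
def tri(a,b):
    o1,d1=ray("top",a);o2,d2=ray("side",b)
    d1=d1/np.linalg.norm(d1);d2=d2/np.linalg.norm(d2)
    t=np.linalg.lstsq(np.c_[d1,-d2],o2-o1,rcond=None)[0];p,q=o1+t[0]*d1,o2+t[1]*d2
    return (p+q)/2,np.linalg.norm(p-q)
E
python3 - <<'E'
from h import *
np.set_printoptions(precision=1,suppress=True)
P={"hred":((164.2,176.6),(254.4,175.2),72),"hblk":((179,218.5),(228.5,188.3),72),"tip":((267.4,183.4),(298.6,191.6),156),
"collar":((267.6,184.6),(299,204),120),"dot":((267.6,178.8),(303.8,201.4),120)}
for k,(a,b,z) in P.items(): print(k,tri(a,b),atz("top",a,z),atz("side",b,z))
for n,p in(("nutL",(238.5,180.1)),("nutR",(296.4,189.2))): print(n,atz("top",p,121))
# black region of handle in the top pic
im=cv2.imread("pics/top0.png");v=im[170:225,155:190].astype(int)
ys,xs=np.nonzero(v.max(2)<40);print(len(ys),xs.min()+155,xs.max()+155,ys.min()+170,ys.max()+170)
E
```

```text
hred (array([573. , 302.4,  73.7]), np.float64(9.946038704913185)) [577.6 300.5  72. ] [570.3 307.9  72. ]
hblk (array([454.7, 257.5,  79.4]), np.float64(2.9620809502504186)) [456.3 258.5  72. ] [459.6 271.4  72. ]
tip (array([541.9,   4.4, 155.9]), np.float64(3.2281038983439863)) [543.3   3.6 156. ] [540.2   4.8 156. ]
collar (array([543. ,   4.1, 117.7]), np.float64(2.957229718641253)) [544.1   3.3 120. ] [539.3   1.1 120. ]
dot (array([558.7,   3.8, 121.2]), np.float64(3.2570612384974256)) [560.2   3.  120. ] [558.3   6.2 120. ]
nutL [557.8  83.5 121. ]
nutR [529.8 -76.2 121. ]
351 163 182 179 218
```

```bash
cat >> h.py <<'E'
from scipy.optimize import minimize
def proj(n,P):
    m=camera_model(n);P=np.atleast_2d(P);c=(P-m["T"][:3,3])@m["T"][:3,:3];u=c@m["mtx"].T;return u[:,:2]/u[:,2:]
def outline(n,x,y,z,yaw):
    c,s=np.cos(yaw),np.sin(yaw);R=np.array([[c,-s,0],[s,c,0],[0,0,1]])
    bar=np.array([[a,b,h] for a in(-65,65) for b in(-8,8) for h in(46,72)],float)
    t=np.linspace(0,2*np.pi,40);hub=np.array([[22.5*np.cos(a),22.5*np.sin(a),h] for a in t for h in(0,46)])
    return [cv2.convexHull(proj(n,P@R.T+[x,y,z]).astype(np.float32)) for P in(bar,hub)]
def render(n,p,shape=(420,560)):
    k=8;m=np.zeros(shape,np.uint8)
    for h in outline(n,*p): cv2.fillConvexPoly(m,np.round(h*256).astype(np.int32),255,cv2.LINE_AA,8)
    return m/255.
E
python3 - <<'E'
from h import *
np.set_printoptions(precision=2,suppress=True)
import cell;print([n for n in dir(cell) if 'off' in n.lower()],getattr(cell,'grasp_offset',None))
I={n:cv2.imread(f"pics/{n}0.png").astype(float) for n in("top","side")}
box={"top":(155,170,192,225),"side":(224,170,262,206)}
def soft(im):
    g=im[:,:,1];bg=130 if 0 else np.percentile(g,80);return np.clip((bg-g)/(bg-18),0,1)
M={n:soft(I[n][b[1]:b[3],b[0]:b[2]]) for n,b in box.items()}
def cost(q,ns):
    return sum(((render(n,(q[0],q[1],0,q[2]))[box[n][1]:box[n][3],box[n][0]:box[n][2]]-M[n])**2).sum() for n in ns)
for ns in(("top",),("side",),("top","side")):
    r=minimize(cost,[517,280,.334],args=(ns,),method="Nelder-Mead",options=dict(initial_simplex=[[517,280,.334],[525,280,.334],[517,290,.334],[517,280,.4]]))
    print(ns,r.x,r.fun)
for n,b in(("top",(262,174,273,183)),("side",(299,197,309,206))):
    v=I[n][b[1]:b[3],b[0]:b[2]];w=np.clip(v[:,:,2]-np.maximum(v[:,:,1],v[:,:,0])-60,0,None)*(v[:,:,1]<90)
    ys,xs=np.mgrid[b[1]:b[3],b[0]:b[2]];c=((xs*w).sum()/w.sum(),(ys*w).sum()/w.sum());print(n,c,atz(n,c,120.5))
E
```

```text
['grasp_offset'] 18.700000000000003
('top',) [517.89 285.6    0.34] 71.88206636848193
('side',) [512.87 288.77   0.4 ] 104.60581110042924
('top', 'side') [515.51 286.59   0.36] 199.62234369672797
top (np.float64(267.31451612903226), np.float64(178.48387096774192)) [561.06   3.8  120.5 ]
side (np.float64(303.4824120603015), np.float64(201.0)) [558.33   7.82 120.5 ]
```

```bash
python3 -m jog '{"angular":[[0,0,-10],[0,0,-20],[0,0,-30],[0,0,-40],[0,0,-45.4]],"travel":[[-6,-3,0],[-12,-6,0],[-18,-9,0],[-24,-12,0],[-30,-15,0]],"fingers":[0,0,0,0,0]}'; python3 -c "
from h import *
s=read_state();print(s['eef_pos'],s['tool_rot'],s['qpos'])"
```

```text
clock: 0.72
eef_pos: [475.5, 334.7, 231.0]
tool_rot: [-3.142, -0.0, -2.798]
force: [0.7, 0.4, 0.7]
width: 85.0
[475.46035434 334.65268629 231.01066233] [-3.14155619e+00 -4.71777122e-04 -2.79819512e+00] [-0.54487428  0.53327205 -0.17939666  1.71113317  0.11516863  0.90792541
  1.14329553]
```

```bash
python3 -m jog '{"angular":[[0,0,0],[0,0,0],[0,0,0],[0,0,0]],"travel":[[-1.6,-4.2,0],[-1.6,-4.2,5],[-1.6,-4.2,10],[-1.6,-4.2,10]],"fingers":[0,0,0,0]}'; python3 - <<'E'
from h import *
for n in("top","side"):
    cv2.imwrite(f"pics/{n}1.png",get_image(n)[:,:,::-1])
t=cv2.imread("pics/top1.png");s=cv2.imread("pics/side1.png")
c=lambda im,x,y:cv2.resize(im[y:y+90,x:x+60],(400,600),interpolation=cv2.INTER_CUBIC)
cv2.imwrite("pics/crop2.png",np.hstack([c(t,142,150),c(s,215,120)]))
st=read_state();print(st['eef_pos'],proj("top",st['eef_pos']),proj("side",st['eef_pos']))
E
```

```text
clock: 1.23
eef_pos: [500.9, 300.2, 127.8]
tool_rot: [-3.139, -0.009, -2.802]
force: [-0.3, 0.5, 0.5]
width: 85.3
[503.92664268 302.77008911 132.02235307] [[157.28817528 200.70729078]] [[235.66380639 163.42688162]]
```

View pics/crop2.png

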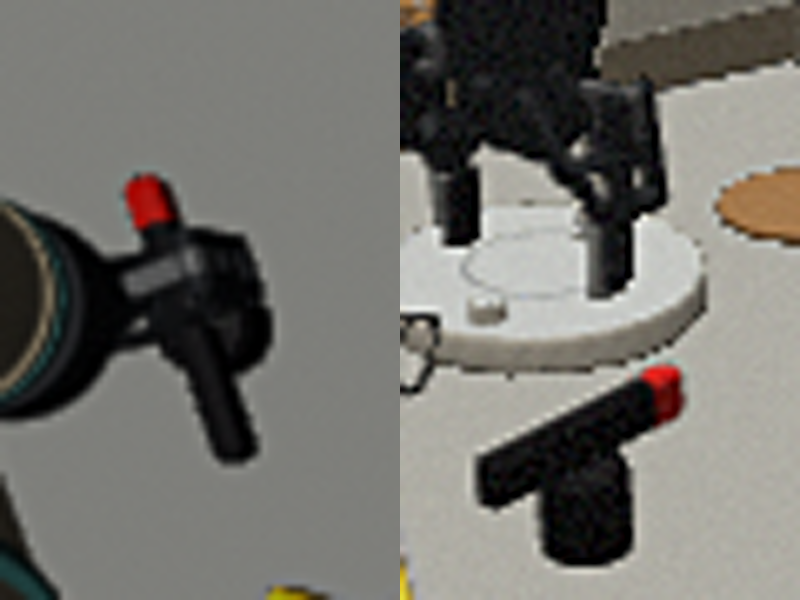

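```bash
python3 -m jog '{"angular":[[0,0,0],[0,0,0],[0,0,0],[0,0,0],[0,0,0]],"travel":[[-0.6,-2.1,0],[-0.6,-2.1,4],[-0.6,-2.1,7.5],[-0.6,-2.1,7.8],[-0.6,-2.1,7.8]],"fingers":[0,0,0,0,0]}'; python3 -m jog '{"angular":[[0,0,0],[0,0,0],[0,0,0]],"travel":[[0,0,0],[0,0,0],[0,0,0]],"fingers":[0,0,0]}'
```

```text
clock: 1.95
eef_pos: [517.6, 285.6, 55.4]
tool_rot: [3.141, 0.003, -2.802]
force: [0.3, 0.2, 0.6]
width: 85.5
clock: 2.33
eef_pos: [516.6, 284.7, 54.0]
tool_rot: [3.141, 0.001, -2.802]
force: [0.5, -0.5, -0.5]
width: 85.2
```

Close, then look.

```bash
python3 -m jog '{"angular":[[0,0,0],[0,0,0],[0,0,0],[0,0,0],[0,0,0]],"travel":[[0,0,0.2],[0,0,0.2],[0,0,0.2],[0,0,0.2],[0,0,0.2]],"fingers":[0,0.5,1,1,1]}';python3 -m jog '{"angular":[[0,0,0],[0,0,0],[0,0,0],[0,0,0],[0,0,0]],"travel":[[0,0,0],[0,0,0],[0,0,0],[0,0,0],[0,0,0]],"fingers":[1,1,1,1,1]}'
python3 - <<'E'
from h import *
s=get_image("side")[:,:,::-1];t=get_image("top")[:,:,::-1]
cv2.imwrite("pics/side2.png",s);cv2.imwrite("pics/top2.png",t)
c=lambda im,x,y:cv2.resize(im[y:y+90,x:x+60],(400,600),interpolation=cv2.INTER_CUBIC)
cv2.imwrite("pics/crop3.png",np.hstack([c(t,142,150),c(s,215,130)]))
E
```

```text
clock: 2.95
eef_pos: [516.2, 284.8, 51.3]
tool_rot: [3.141, 0.0, -2.802]
force: [-0.2, -0.2, -2.4]
width: 14.6
clock: 3.58
eef_pos: [516.2, 284.4, 51.2]
tool_rot: [-3.141, -0.0, -2.802]
force: [-0.0, -0.6, -1.9]
width: 14.3
```

View pics/crop3.png

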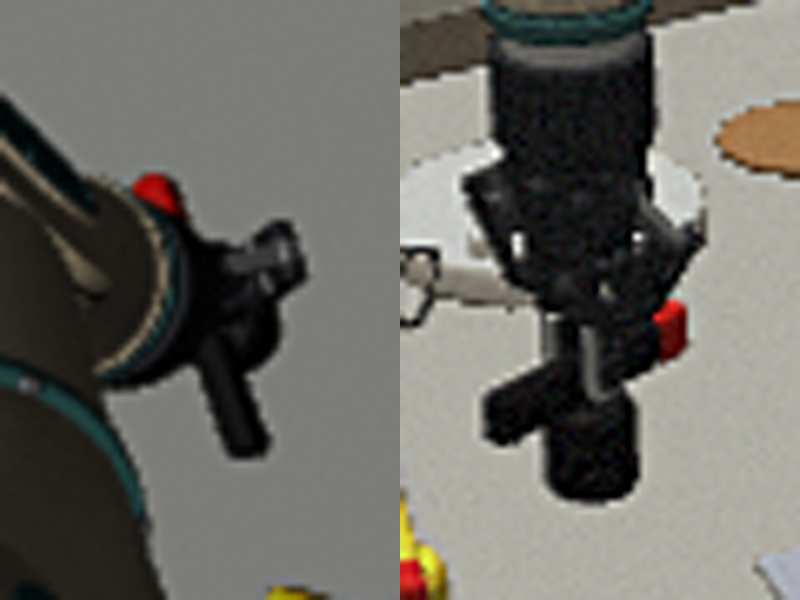

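Gripped at 14 mm: the handle is upright and its red end is visible at top (166,179). I'll lift it and take an enlarged look at the spindle.

```bash
python3 -m jog '{"angular":[[0,0,0],[0,0,0],[0,0,0],[0,0,0],[0,0,0]],"travel":[[0,0,-2],[0,0,-7],[0,0,-13],[0,0,-18],[0,0,-18]],"fingers":[1,1,1,1,1]}'
python3 - <<'E'
from h import *
A={n:np.mean([get_image(n)[:,:,::-1].astype(float) for _ in range(6)],0) for n in("top","side")}
np.savez("pics/avg.npz",**A)
c=lambda im,x,y:cv2.resize(im[y:y+33,x:x+22].astype(np.uint8),(400,600),interpolation=cv2.INTER_CUBIC)
v=np.hstack([c(A["top"],257,168),c(A["side"],288,182)])
cv2.imwrite("pics/crop4.png",v)
E
```

```text
clock: 4.3
eef_pos: [518.7, 286.0, 235.9]
tool_rot: [3.14, 0.009, -2.802]
force: [-0.3, -0.0, -3.4]
width: 14.7
```

View pics/crop4.png

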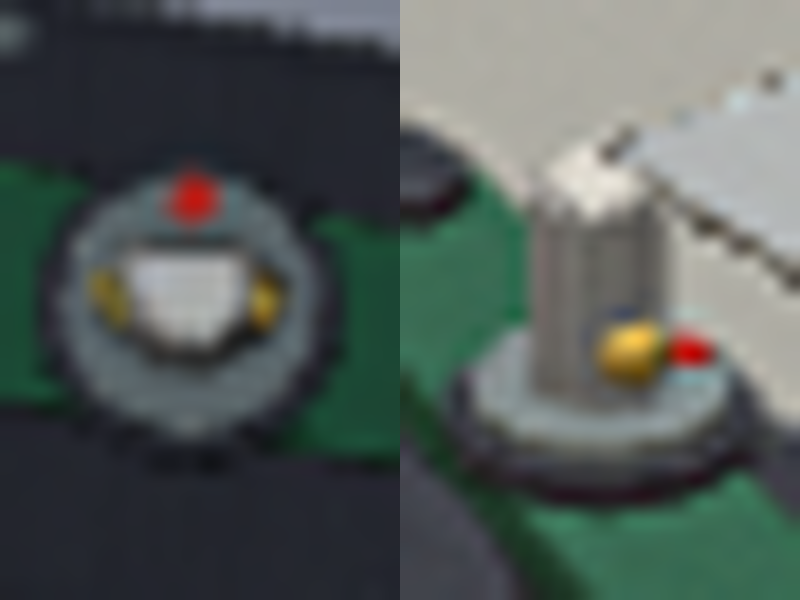

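The top view shows the collar centre at crop (190,303), the dot at (192,198), the brass balls at (108,293) and (265,305), and the D flat running level at row 250. In the side view the dot is at (690,350) and the collar centre about (600,385).

```bash
python3 - <<'E'
from h import *
np.set_printoptions(precision=2,suppress=True)
f=lambda n,p,z:atz(n,((p[0]-(0 if n=="top" else 400))/18.18-.47+(257 if n=="top" else 288),p[1]/18.18-.47+(168 if n=="top" else 182)),z)[:2]
an=lambda v:np.arctan2(v[1],v[0])
c,d=f("top",(190,303),120),f("top",(192,198),120.5);print("top c,d",c,d,np.linalg.norm(d-c),an(d-c))
b=f("top",(108,293),130)-f("top",(265,305),130);print("balls",b,an(b)-np.pi/2)
b=f("top",(130,250),156)-f("top",(245,250),156);print("flat",b,an(b)-np.pi/2)
c,d=f("side",(600,385),120),f("side",(690,350),120.5);print("side",c,d,np.linalg.norm(d-c),an(d-c))
print("tip",f("side",(597,185),156))
b=f("top",(60,300),120)-f("top",(320,300),120);print("collar dia",np.linalg.norm(b))
print(proj("top",[[543,3,120],[559,3,120],[543,3,156]]),proj("side",[[543,3,120],[559,3,120],[543,3,156]]))
E
```

```text
top c,d [545.21   5.01] [561.24   4.42] 16.045205381416274 -0.036941143893405956
balls [ 2.22 23.66] -0.09370481315707835
flat [ 0.28 16.93] -0.016760496527136404
side [542.2    7.83] [559.01   8.85] 16.839637617154498 0.060243011262710276
tip [539.39   4.65]
collar dia 39.60634852774793
[[267.72 184.98]
 [267.62 179.24]
 [267.63 183.5 ]] [[299.75 203.36]
 [304.67 201.81]
 [299.83 191.61]]
```

```bash
python3 -m jog '{"angular":[[0,0,5],[0,0,10],[0,0,15],[0,0,20],[0,0,20.6]],"travel":[[1.3,-5.4,0],[2.7,-10.8,0],[4,-16.2,0],[5.4,-21.6,0],[6.6,-26.6,0]],"fingers":[1,1,1,1,1]}';python3 -m jog '{"angular":[[0,0,0],[0,0,0],[0,0,0]],"travel":[[0,0,0],[0,0,0],[0,0,0]],"fingers":[1,1,1]}'
python3 - <<'E'
from h import *
A={n:np.mean([get_image(n)[:,:,::-1].astype(float) for _ in range(4)],0) for n in("top","side")}
print([ (read_state()['eef_pos'].round(1),read_state()['tool_rot'].round(3)) for _ in range(2)])
p=read_state()['eef_pos']
for n in A: print(n,proj(n,[[p[0],p[1],p[2]-51],[p[0]+65,p[1],p[2]+8]]))
c=lambda im,x,y:cv2.resize(im[y:y+75,x:x+50].astype(np.uint8),(400,600),interpolation=cv2.INTER_CUBIC)
cv2.imwrite("pics/crop5.png",np.hstack([c(A["top"],243,145),c(A["side"],275,140)]))
E
```

```text
clock: 5.52
eef_pos: [542.7, 9.7, 231.5]
tool_rot: [-3.141, 0.001, 3.12]
force: [0.9, 0.1, -2.6]
width: 14.7
clock: 5.9
eef_pos: [542.6, 13.4, 231.3]
tool_rot: [3.141, -0.0, 3.124]
force: [-0.3, -0.3, -3.8]
width: 14.5
[(array([542.6,  11.9, 231.3]), array([-3.142, -0.   ,  3.122])), (array([542.6,  11.9, 231.3]), array([-3.142, -0.   ,  3.122]))]
top [[264.14605028 182.66338674]
 [263.31035126 153.78659341]]
side [[297.92180679 182.28293043]
 [318.41744106 156.57814044]]
```

View pics/crop5.png

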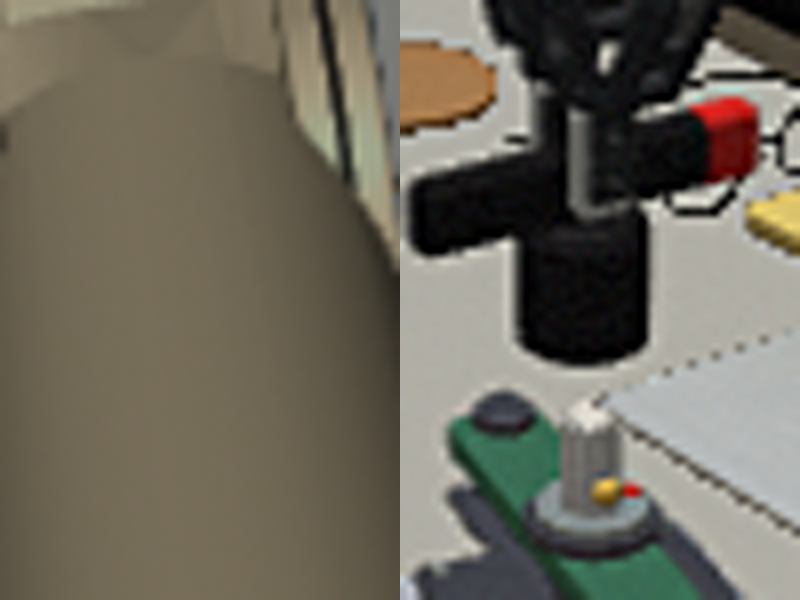

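The top view is now blocked by the arm. The side view shows the hub axis at px ≈297.3 and the shaft at ≈298.7. I'll fit the handle in the side view now, and in both views from the grasp moment.

```bash
cat >> h.py <<'E'
def fit(im,n,z,yaw,g,boxes):
    """x,y of the handle whose silhouette agrees in the boxes (x0,y0,x1,y1)"""
    gr=im[:,:,1].astype(float);bg=np.percentile(np.concatenate([gr[b[1]:b[3],b[0]:b[2]].ravel() for b in boxes]),85)
    m=np.clip((bg-gr)/(bg-22),0,1)
    def cost(q):
        r=render(n,(q[0],q[1],z,yaw));return sum(((r-m)[b[1]:b[3],b[0]:b[2]]**2).sum() for b in boxes)
    r=minimize(cost,g,method="Nelder-Mead",options=dict(initial_simplex=[g,[g[0]+6,g[1]],[g[0],g[1]+6]]))
    return r.x.round(2),round(r.fun,2)
E
python3 - <<'E'
from h import *
t,s=cv2.imread("pics/top2.png"),cv2.imread("pics/side2.png")
# crop3 boxes -> pixels : top (142,150)/6.667, side (215,130)
yaw=-2.802+np.pi
print("top2",fit(t,"top",0,yaw,[516,283],[(170,202,190,222)]))
print("side2",fit(s,"side",0,yaw,[516,283],[(225,183,236,200),(235,192,253,208)]))
print("side2+red",fit(s,"side",0,yaw,[516,283],[(225,183,236,200),(235,192,253,208),(254,172,262,186)]))
a=get_image("side")[:,:,::-1]
for z in(179,180.5): print("now",z,fit(a,"side",z,-.02,[542,10],[(274,158,287,174),(287,170,309,188),]))
print("eef",read_state()['eef_pos'])
E
```

```text
top2 (array([523.27, 282.22]), np.float64(17.46))
side2 (array([520.84, 293.54]), np.float64(31.23))
side2+red (array([519.66, 294.32]), np.float64(47.25))
now 179 (array([548.89,  21.61]), np.float64(42.85))
now 180.5 (array([547.3 ,  18.94]), np.float64(43.77))
eef [542.61642573  11.84527796 231.27297673]
```

```bash
python3 -m jog '{"angular":[[0,0,0],[0,0,0],[0,0,0],[0,0,0],[0,0,0]],"travel":[[0.3,-0.8,0],[0.3,-0.8,1],[0.3,-0.8,1.5],[0.3,-0.8,1.5],[0.3,-0.8,1.5]],"fingers":[1,1,1,1,1]}'
python3 - <<'E'
from h import *
A=np.mean([get_image("side")[:,:,::-1].astype(float) for _ in range(4)],0)
print(read_state()['eef_pos'],read_state()['tool_rot'])
p=read_state()['eef_pos'];print(fit(A,"side",p[2]-51,-.02,[542,10],[(272,163,285,182),(285,178,310,192)]))
cv2.imwrite("pics/crop6.png",cv2.resize(A[160:212,265:335].astype(np.uint8),(800,594),interpolation=cv2.INTER_CUBIC))
E
```

```text
clock: 6.98
eef_pos: [539.6, 3.9, 216.3]
tool_rot: [3.141, 0.0, 3.122]
force: [0.8, 0.4, -2.1]
width: 14.6
[539.63044824   3.83218601 216.49532763] [3.14151587e+00 4.13801429e-04 3.12170933e+00]
(array([544.81,  12.32]), np.float64(47.68))
```

View pics/crop6.png

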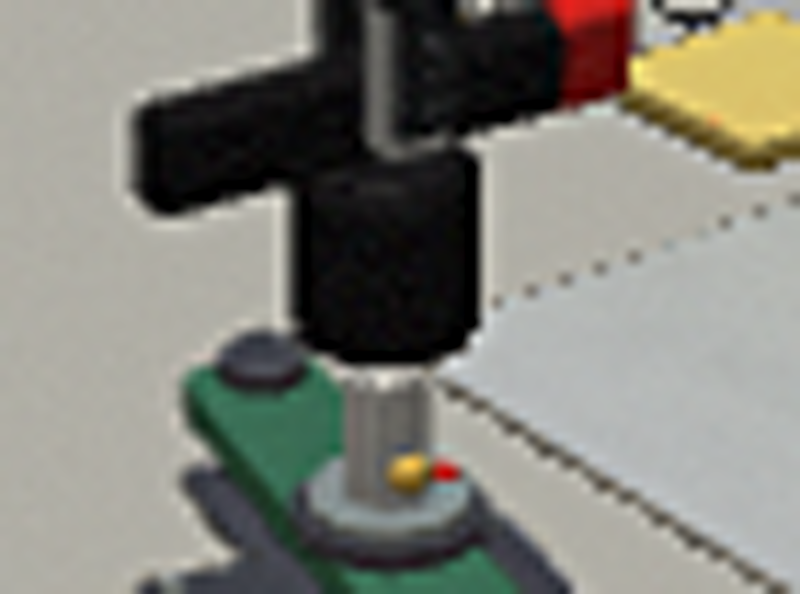

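Hub axis at crop col 388.5 and shaft/collar axis at ≈391, so the lateral error is about 0.6 mm. I'll nudge it and lower gently.

```bash
python3 -m jog '{"angular":[[0,0,0],[0,0,0],[0,0,0],[0,0,0]],"travel":[[0.02,-0.12,0],[0.02,-0.12,0.5],[0.02,-0.12,0.9],[0.02,-0.12,1.1]],"fingers":[1,1,1,1]}';python3 -m jog '{"angular":[[0,0,0],[0,0,0]],"travel":[[0,0,0.1],[0,0,0.1]],"fingers":[1,1]}'
```

```text
clock: 7.68
eef_pos: [539.7, 2.6, 205.2]
tool_rot: [3.141, 0.001, 3.122]
force: [0.3, 0.3, 1.3]
width: 14.7
clock: 7.92
eef_pos: [539.9, 2.9, 204.7]
tool_rot: [3.141, 0.002, 3.122]
force: [0.1, 0.5, 1.7]
width: 14.7
```

```bash
python3 -m jog '{"angular":[[0,0,0],[0,0,0],[0,0,0]],"travel":[[0,0,0.2],[0,0,0.2],[0,0,0.2]],"fingers":[1,1,1]}'; python3 -c "
from h import *
s=read_state();print(s['force'],s['torque'],s['eef_pos'])"
```

```text
clock: 8.3
eef_pos: [540.7, 3.4, 203.5]
tool_rot: [3.14, 0.004, 3.122]
force: [0.4, 2.7, 5.7]
width: 14.5
[0.38978859 2.68750905 5.72996863] [ 0.5372132  -0.27202485  0.02560281] [540.69578481   3.44727411 203.45293616]
```

```bash
python3 -m jog '{"angular":[[0,0,0],[0,0,0],[0,0,0],[0,0,0]],"travel":[[0,0,-0.2],[-0.12,0.2,-0.2],[-0.12,0.2,0],[-0.12,0.2,0.1]],"fingers":[1,1,1,1]}'; python3 -c "
from h import *
s=read_state();print(s['force'],s['torque'],s['eef_pos'])"
```

```text
clock: 8.8
eef_pos: [541.5, 4.9, 201.7]
tool_rot: [3.141, 0.002, 3.122]
force: [2.9, 1.6, 0.5]
width: 15.1
[2.94632047 1.56263996 0.52868262] [ 0.47122034 -0.76933085 -0.00754651] [541.4688378    4.86648892 201.66797728]
```

```bash
python3 -m jog '{"angular":[[0,0,0],[0,0,0],[0,0,0],[0,0,0]],"travel":[[-0.1,0.08,0],[-0.1,0.08,0.2],[-0.1,0.08,0.4],[-0.1,0.08,0.4]],"fingers":[1,1,1,1]}'; python3 -c "
from h import *
s=read_state();print(s['force'],s['torque'],s['eef_pos'])"
```

```text
clock: 9.3
eef_pos: [541.7, 5.4, 196.9]
tool_rot: [3.141, 0.0, 3.122]
force: [3.9, 1.1, -3.5]
width: 15.0
[ 3.89090744  1.13527724 -3.50247572] [ 0.20750422 -1.06171124 -0.01238243] [541.74096918   5.35764801 196.94190221]
```

```bash
python3 -m jog '{"angular":[[0,0,0],[0,0,0],[0,0,0],[0,0,0]],"travel":[[-0.1,0.03,0.2],[-0.1,0.03,0.5],[-0.1,0.03,0.9],[-0.1,0.03,0.9]],"fingers":[1,1,1,1]}'; python3 -c "
from h import *
s=read_state();print(s['force'],s['torque'],s['eef_pos'])"
```

```text
clock: 9.8
eef_pos: [542.1, 5.5, 187.6]
tool_rot: [-3.141, -0.001, 3.122]
force: [3.0, 0.3, -4.0]
width: 14.4
[ 3.02993285  0.34196894 -4.0485719 ] [ 0.05515396 -0.70668395 -0.05597617] [542.08365586   5.46632118 187.6186097 ]
```

```bash
python3 -m jog '{"angular":[[0,0,0],[0,0,0],[0,0,0],[0,0,0],[0,0,0]],"travel":[[-0.07,0.02,0.4],[-0.07,0.02,0.7],[-0.07,0.02,1.0],[-0.07,0.02,1.3],[-0.07,0.02,1.5]],"fingers":[1,1,1,1,1]}'; python3 -c "
from h import *
s=read_state();print(s['force'],s['torque'],s['eef_pos'])"
```

```text
clock: 10.42
eef_pos: [542.6, 5.8, 172.7]
tool_rot: [-3.142, -0.001, 3.122]
force: [0.4, 0.4, -1.9]
width: 14.7
[ 0.37961545  0.37026205 -1.93916816] [ 0.16409209 -0.14573261 -0.03378402] [542.62647111   5.78990001 172.65506556]
```

```bash
python3 -m jog '{"angular":[[0,0,0],[0,0,0],[0,0,0],[0,0,0]],"travel":[[0,0,0.1],[0,0,0.2],[0,0,0.3],[0,0,0.4]],"fingers":[1,1,1,1]}';python3 -m jog '{"angular":[[0,0,0],[0,0,0]],"travel":[[0,0,0],[0,0,0]],"fingers":[1,1]}'; python3 - <<'E'
from h import *
s=read_state();print(s['force'],s['torque'],s['eef_pos'])
A=get_image("side")[:,:,::-1]
cv2.imwrite("pics/crop7.png",cv2.resize(A[160:222,255:345],(800,551),interpolation=cv2.INTER_CUBIC))
E
```

```text
clock: 10.92
eef_pos: [543.0, 6.0, 170.9]
tool_rot: [3.141, -0.0, 3.122]
force: [-5.8, 0.5, 18.1]
width: 14.7
clock: 11.18
eef_pos: [542.9, 6.0, 170.9]
tool_rot: [3.141, -0.0, 3.122]
force: [-3.9, 1.3, 11.7]
width: 14.7
[-3.87701989  1.30777599 11.67966888] [0.2247076  0.92163877 0.01335081] [542.85940098   5.99674513 170.88589263]
```

View pics/crop7.png

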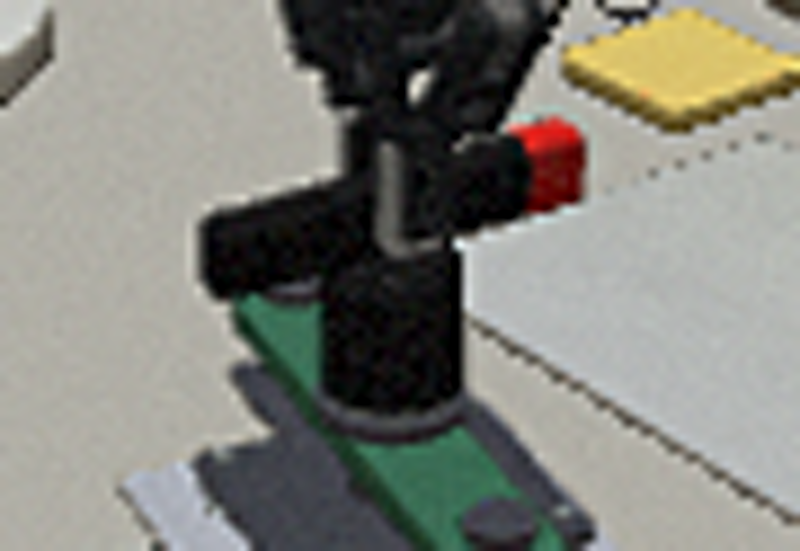

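The hub sits on the collar (TCP 170.9 mm = 120 + 51). Now I'll wind clockwise, orbiting about the hub axis, which lies ~4.5 mm toward the red end from the TCP.

```bash
python3 -m jog '{"angular":[[0,0,10],[0,0,20],[0,0,30],[0,0,30]],"travel":[[0,0.08,-0.1],[-0.03,0.15,-0.1],[-0.06,0.22,-0.1],[-0.06,0.22,-0.1]],"fingers":[1,1,1,1]}'; python3 -c "
from h import *
s=read_state();print(s['force'],s['torque'],s['eef_pos'],s['tool_rot'])"
```

```text
clock: 11.72
eef_pos: [544.0, 7.4, 171.0]
tool_rot: [-3.141, 0.001, 2.6]
force: [-1.2, -1.0, 5.3]
width: 14.5
[-1.24499977 -0.98453974  5.28271695] [-0.36513351  0.44394027  0.03860373] [543.96099437   7.36850864 170.95251018] [-3.14075808e+00  9.81086223e-04  2.59966886e+00]
```

```bash
python3 -m jog '{"angular":[[0,0,10],[0,0,20],[0,0,30],[0,0,40],[0,0,45]],"travel":[[0,0.08,0],[-0.03,0.15,0],[-0.06,0.22,0],[-0.1,0.29,0],[-0.13,0.32,0]],"fingers":[1,1,1,1,1]}'; python3 -c "
from h import *
s=read_state();print(s['force'],s['torque'],s['eef_pos'],s['tool_rot'])"
```

```text
clock: 12.35
eef_pos: [544.4, 7.2, 170.9]
tool_rot: [-3.137, 0.002, 1.812]
force: [-6.8, -5.5, 10.2]
width: 15.0
[-6.84350775 -5.51779062 10.16973997] [-1.26852594  1.61487691  0.16920831] [544.37521706   7.18660061 170.87480383] [-3.13673494e+00  1.69566153e-03  1.81157577e+00]
```

```bash
python3 -m jog '{"angular":[[0,0,0],[0,0,9],[0,0,18],[0,0,27],[0,0,36]],"travel":[[-0.07,-0.14,0],[-0.07,-0.12,-0.05],[-0.08,-0.09,-0.05],[-0.09,-0.07,-0.05],[-0.1,-0.05,-0.05]],"fingers":[1,1,1,1,1]}'; python3 -c "
from h import *
s=read_state();print(s['force'],s['torque'],s['eef_pos'],s['tool_rot'])"
```

```text
clock: 12.98
eef_pos: [544.1, 6.9, 170.9]
tool_rot: [-3.138, 0.003, 1.182]
force: [-5.3, -4.1, 6.1]
width: 14.8
[-5.28154677 -4.14442199  6.13300176] [-0.7563423   1.3590806   0.21544842] [544.14695847   6.85574101 170.92380323] [-3.13820052e+00  3.12240666e-03  1.18209645e+00]
```

```bash
python3 -m jog '{"angular":[[0,0,7],[0,0,14],[0,0,22],[0,0,22],[0,0,22]],"travel":[[-0.1,-0.04,0],[-0.1,-0.03,0],[-0.1,-0.01,0],[-0.1,-0.01,0],[-0.1,-0.01,0]],"fingers":[1,1,1,1,1]}'; python3 -c "
from h import *
s=read_state();print(s['force'],s['torque'],s['eef_pos'],s['tool_rot'])"
```

```text
clock: 13.6
eef_pos: [544.0, 6.7, 170.9]
tool_rot: [-3.139, 0.003, 0.803]
force: [-5.1, -2.6, 7.5]
width: 14.8
[-5.09944709 -2.64613301  7.4832602 ] [-0.52885975  1.19778351  0.05604604] [543.95835737   6.68129607 170.93427187] [-3.13937672  0.00318711  0.80321295]
```

Wound 2.32 rad, so the spindle is at about 2.15. Let go and rise.

```bash
python3 -m jog '{"angular":[[0,0,0],[0,0,0],[0,0,0],[0,0,0],[0,0,0]],"travel":[[0,0,0],[0,0,0],[0,0,0],[0,0,0],[0,0,0]],"fingers":[0.5,0,0,0,0]}';python3 -m jog '{"angular":[[0,0,0],[0,0,0],[0,0,0],[0,0,0],[0,0,0]],"travel":[[0,0,-2],[0,0,-6],[0,0,-11],[0,0,-13],[0,0,-13]],"fingers":[0,0,0,0,0]}'
python3 -m jog '{"angular":[[0,0,0],[0,0,0],[0,0,0],[0,0,0],[0,0,0]],"travel":[[-4,4.2,0],[-8,8.4,0],[-12,12.6,0],[-16,16.8,0],[-16,16.8,0]],"fingers":[0,0,0,0,0]}'
python3 - <<'E'
from h import *
t,s=get_image("top")[:,:,::-1],get_image("side")[:,:,::-1]
cv2.imwrite("pics/top8.png",t);cv2.imwrite("pics/side8.png",s)
c=lambda im,x,y:cv2.resize(im[y:y+112,x:x+75],(400,600),interpolation=cv2.INTER_CUBIC)
cv2.imwrite("pics/crop8.png",np.hstack([c(t,230,130),c(s,265,140)]))
E
```

```text
clock: 14.22
eef_pos: [546.0, 8.1, 170.8]
tool_rot: [3.142, -0.0, 0.801]
force: [-0.7, -0.6, -0.5]
width: 85.2
clock: 14.85
eef_pos: [546.8, 8.0, 302.2]
tool_rot: [3.139, -0.003, 0.801]
force: [-0.2, -0.1, -0.9]
width: 85.4
clock: 15.48
eef_pos: [552.5, -230.2, 299.6]
tool_rot: [3.141, 0.004, 0.791]
force: [0.2, 0.2, -0.3]
width: 85.5
```

View pics/crop8.png

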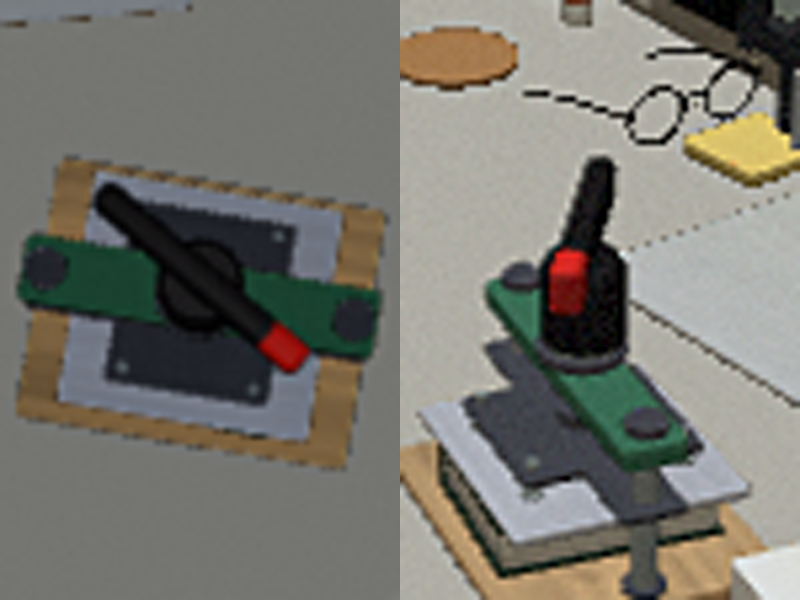

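The handle is home on the collar. In the top view the red end is at crop (290,352), the black end at (108,195) and the bridge nuts at (46,268) and (355,318). That gives a spindle angle of about 2.12 rad, within the firm range, and the plate lies on the book. I'll check the bystanders and hand in.

```bash
python3 - <<'E'
from h import *
for n,bs in {"top":dict(carton=(320,172,355,202),camera=(352,148,388,190),jar=(362,210,394,240)),"side":dict(carton=(325,240,360,286),camera=(363,262,411,300),jar=(314,285,353,322))}.items():
    a,b=[cv2.imread(f"pics/{n}{k}.png").astype(float) for k in(0,8)]
    for k,(x,y,X,Y) in bs.items(): print(n,k,round(np.abs(a-b)[y:Y,x:X].mean(),1))
E
python3 -m jog '{"angular":[[0,0,0],[0,0,0],[0,0,0],[0,0,0]],"travel":[[0,0,0],[0,0,0],[0,0,0],[0,0,0]],"fingers":[0,0,0,0]}'
python3 -c "
from cell import *
print(finish_job())"
```

```text
top carton 16.6
top camera 34.2
top jar 42.8
side carton 2.9
side camera 4.5
side jar 3.3
clock: 16.08
eef_pos: [555.2, -223.2, 300.9]
tool_rot: [3.142, -0.0, 0.801]
force: [0.4, -0.5, 0.1]
width: 85.3
the job is handed in; nothing more can be done
None
```

The handle is back on the press, wound clockwise until the plate lies on the book, released, and the job is handed in at about 16 s of the 61 s allowed.

- **Fit:** I gripped the black handle by its bar and lined its red end up with the red dot. After two small sideways corrections on contact I pushed it straight down. At the end the tool stood 171 mm above the desk, which is the 120 mm collar plus the 51 mm grip height, and the side view showed the hub on the collar.
- **Winding:** The tool turned 2.32 rad clockwise. From the last top view I read the spindle at about 2.12 rad, or as little as 2.0 allowing for the yaw play. Both are within the firm range of 1.9 to 2.4.
- **Bystanders:** In the side view, the jar, camera and carton look the same before and after. In the top view the same regions do differ; I put this down to the arm passing over them, but did not view that picture to confirm it.

Two readings disagreed. The cameras differed by several mm in depth for the handle and spindle, so I settled the final alignment by contact force. The torque about the vertical fell to 0.06 N m once the tool stopped turning, so I judged firmness by angle rather than torque.

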